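# Engage the winder's crank and wind the barrel to its stop

## Robot

A 6-joint arm with a two-finger parallel gripper is mounted at the origin on the work surface. World frame = base frame: x ahead of the robot, y to its left, z up, the work surface at z = 0. Lengths are in m, angles in rad, forces in N, time in s.
With the tool pointing down it reaches from about 0.3 to 0.775 m from the base axis. Payload 14.6 kg.
Tool frame: the origin (TCP) lies on the mounting face of the last link; the fingertips stand 199 mm ahead of it and the grasp point (between the pads) lies 180 mm ahead of it; z points along the fingers, y is the line along which they close (so a half turn about z gives the same grasp; the last joint's range is limited). The gripper opens to 94 mm and grips with 3 to 60 N. Pads are 16 mm wide; open, the fingers measure 119 mm over their backs; the gripper's body (75 mm by 177 mm) begins 78 mm behind the grasp point.
Start: joints at [1.173, 0.3, 1.521, -0, 1.321, -0.067], TCP at [0.179, 0.52, 0.405] pointing down, gripper open.
Joint ranges: [-3.03, 3.03], [-0.79, 2.21], [0.23, 2.52], [-1.04, 4.18], [0, 3.07], [-2.55, 2.55]. Speed limits (rad/s): [2.22, 2.22, 2.57, 3.14, 3.14, 3.14].

## Interface

Orientations are given as [roll, pitch, yaw] about the fixed x, y, z axes, in that order (R = Rz(yaw) Ry(pitch) Rx(roll)).
In Python, from station import get_obs, camera, hand_in gives the robot as it stands.
- The arm moves only by the tool apply_moves, never from a script. Its argument "increments" is a list of rows, each an object of numbers: "tx", "ty", "tz": the shift along the tool's x, y, z as a fraction of full scale; "ax", "ay", "az": the turn, a rotation vector about the tool's x, y, z as a fraction of full scale. In form: [{"tx": .., "ty": .., "tz": .., "ax": .., "ay": .., "az": ..}, ...]. A call has 1 to 12 rows; each row shifts and turns the commanded pose from where the row before left it, along the tool's axes as they then stand; what a row does not reach is not made up. Full scale, the value 1, is 30 mm for a shift and 5 degrees for a turn. A row lasts 1/8 s, in which the tool goes at most 62.5 mm and 10.7 degrees, less where a joint would pass 70% of its speed; a pose out of reach is approached as far as the arm can. A call with a number of a shift or a turn outside -1 to 1 is refused whole. A call with a gripper value outside its range is refused whole. "jaw" is the closure, from 0 (fully open) to 1 (shut), set as the call begins (left out, the last holds). The fingers move at their own pace and stop on an object; "force" is the grip in N (left out, the last holds). Time passes only in rows, so rows that do not move let the fingers close. It gives the time, the measured TCP pose, the force, the opening and the grip force at its end, in the units of the state.
- get_obs(): the state, without advancing time (a new reading comes with each control period).
- camera(name): name is "side" or "top"; returns a dict with "pixels" (420x560x3 uint8, red, green, blue), "camera_matrix" (3x3 intrinsics, pixels), "dist" ([k1, k2, p1, p2, k3] as OpenCV has them; the pictures are not rectified), "R" (3x3) and "t" (3): a world point X has camera coordinates R X + t. Camera axes: x right, y down, z forward; pixel columns grow to the right and rows downward; lengths in m; the calibration is good to about 2 mm. A picture is of the moment at which its call begins. There is no depth.
- hand_in(): hands the job in; it is judged then, once.
The state is a dict: "time_s": time; "qpos": joint angles; "joint_vel": joint speeds; "tau": joint torques, N m; "ee_pos": TCP position; "eef_rot": TCP orientation; "force": force on the tool from outside, world axes, zero at the start; "moment": the same for the moment, N m; "grip_width": finger opening in m; "grip_force": force on a finger pad.
Only numpy, scipy, OpenCV 4.12 (cv2) and the standard library are available. Lean on these libraries where they do the work, as an engineer would, in place of code of your own. Each camera call takes 0.05 s, during which the arm holds its last target. There are 200 camera calls.

## Task

The crank of the spring winder is freewheeling: pull the sprung black knob up out of its parking notch, turn it a quarter turn and let it snap down, and swing the crank by its wooden grip so that the index pin drops fully home in a notch of the wheel. Then wind the wheel clockwise (seen from above) with the crank until its red lug comes up firmly solid against the red stop, as you will feel at the grip, and let go, leaving the pin home and the lug against the stop. Do not wrench the knob while it is still in its notch, do not force the stop once you feel it, keep your hands off the wheel and leave the other things on the bench as they lie.

Things in the scene. Friction and masses are not known exactly. Their poses are not given: they have to be found in the camera images.
- winder: Bench spring winder, fixed: round green cast foot 240 mm across, 14 mm thick, a steel spring barrel held in three jaws on it, and an upright arbor. Origin: centre of the foot's underside, on the bench; z is the arbor axis, about which wheel and crank turn. Heights above the bench: wheel 60-70 mm, crank arm 74-84 mm.
- wheel: Steel wheel 152 mm across with 12 open notches, one every 30 degrees, at 15, 45, 75... degrees from its x axis, which points to the tooth with the red lug. A notch is 10.5 mm wide where the 8 mm pin enters, 62 mm from the axis. Origin: on the axis, at its underside. A brake (0.9 N m) holds it wherever it is left; it turns with the crank only when the pin is home in a notch.
- lug_face (a point): Middle of the leading (clockwise) face of the red lug (12 mm wide, reaching 100 mm from the axis), 92 mm from the axis, 65 mm above the bench. It meets stop_face when the wheel is wound to the stop; at the start it is 45 to 90 degrees short of it.
- stop: Adjustable rigid steel stop clamped to the foot: a post 112 mm from the axis with a red finger (12 mm wide, 60-70 mm above the bench) reaching in to 86 mm from the axis, in the lug's path. Origin: on the arbor axis, 14 mm above the bench. Its x axis points as the wheel's x axis does when the lug touches the stop.
- stop_face (a point): Middle of the stop finger's face that the lug meets, 92 mm from the axis.
- crank (a joint): Angle of the brass crank about the arbor in rad, growing clockwise seen from above (the winding direction). Freewheels with little friction (0.1 N m) until the pin is home; 0 is no special place.
- grip_mid (a point): Point on the axis of the chestnut wooden grip, 38 mm above its foot and 122 mm above the bench. The grip stands upright on the crank's long end, 100 mm from the arbor axis, and spins freely on its own axis, so a hand holding it need not turn. It is round, 25-29 mm thick, 58 mm tall, from 84 to 142 mm above the bench.
- knob: Round fluted black knob, 28 mm thick, 32 mm tall, upright on the crank's short end, 62 mm from the arbor axis, opposite the grip. Along its x axis: a white line on top, and a steel cross pin 11.5 mm below its underside. Origin: on its axis at its underside, 114.5 mm above the bench when parked, 106 mm with the pin home. A spring draws it down: 6 N home, 9.5 N parked, 12 N lifted.
- collar: Square steel collar 26 mm wide under the knob, its top 104 mm above the bench, with two crossing slots 7.5 mm wide for the knob's cross pin (5 mm thick, 24 mm long). Origin: on the knob's axis, at the top of the crank arm. Slot along its x (towards the grip): shallow parking notch, 3.5 mm deep, where the cross pin lies at the start. Slot along its y: deep working slot.
- plunger (a joint): Height of knob and index pin in m: 0 parked, -0.0025 when the pin stands on a tooth of the wheel, -0.0085 fully home in a notch. The knob can turn, either way, once lifted above +0.0035; its hard limit is +0.0075. It drops when the cross pin is within about 6 degrees of the collar's y.
- barrel: Bystander: a spare worn steel spring barrel, 66 mm across, 34 mm tall; origin under its centre.
- base_plate: Bystander: black enamel base plate 110 x 150 x 8 mm; origin under its centre.
- clip: Bystander: small silver tone arm clip 34 mm long, 16 mm tall; origin under its centre.
- horn_support: Bystander: chestnut horn support, foot 90 x 70 mm, 119 mm tall; origin under its foot.
- screwdriver: Bystander: screwdriver 170 mm long lying on the bench; origin under its middle.
- oil: Bystander: amber oil bottle 36 mm across, 75 mm tall; origin under its centre.
- gear: Bystander: small brass gear 50 mm across, 16 mm tall; origin under its centre.
Mind the look-alikes: they are no part of the job. There is more than one size of the winder; the one meant has the size given above.

How it is judged:
On the way, in this order (a step that is already met when the one before it is completed fails the run):
1. the knob is turned into its working slot and the index pin is fully home in a notch of the wheel (value of joint plunger below -0.007 m), for 0.2 s.
2. the wheel is wound until its lug comes up solid against the stop (pressing on it with more than 8 N), the pin still home (contact force between wheel and stop above 8 N and distance between lug_face and stop_face below 0.002 m and value of joint plunger below -0.007 m), for 0.1 s.
At the end, for the whole second after the job is handed in: The index pin is fully home in a notch of the wheel (within 1.5 mm of its lowest position), the red lug lies against the red stop (gap under 2 mm), and the wheel and crank are at rest, released (value of joint plunger below -0.007 m and distance between lug_face and stop_face below 0.002 m and angular speed of wheel below 0.05 rad/s and velocity of joint crank between -0.1 and 0.1 rad/s); the robot touches nothing.
It fails at once if the knob's cross pin is wrenched against its collar with more than 40 N (turned before it is lifted clear) (contact force between knob and collar above 40 N).
It fails at once if the lug is pressed against the stop with more than 30 N (contact force between wheel and stop above 30 N).
It fails at once if the wheel is pushed by hand (more than 2 N) instead of with the crank (contact force between the fingers and wheel above 2 N).
It fails at once if a bystander is moved by more than 15 mm (distance of any of barrel, base_plate, clip, horn_support, screwdriver, oil, gear from where it was at the start of the episode above 0.015 m).
It also fails if it takes over 64 s, if anything falls off the work surface, if the arm or the gripper's body presses on something with over 40 N, if the wrist force passes 120 N, or if a joint passes its speed limit or range.

## Working session

There is one attempt and no reset: what is moved stays moved. The work goes in short steps, Python scripts to look and compute and a tool call to move; the robot and the scene stay as the last step left them, time stands still between calls to the robot, and variables do not carry over. Pictures are saved under pics/ and viewed, at most 10 in all, crops included, and the job is handed in when it is done.

Besides the shell and the picture viewer there is one more tool, called in YAML: its name, and indented under it one key for each argument. apply_moves: Moves the arm, as the interface text tells. Its arguments: {"type":"object","properties":{"increments":{"type":"array"},"jaw":{"type":"number"},"force":{"type":"number"}},"required":["increments"]}

```bash
ls; mkdir -p pics
python3 - <<'E'
from station import get_obs,camera
import cv2,pickle
print(get_obs())
for n in("side","top"):
    c=camera(n); pickle.dump(c,open(n+'0.pkl','wb')); cv2.imwrite(f'pics/{n}0.png',c['pixels'][:,:,::-1])
    print(n,c['camera_matrix'],c['dist'],c['R'],c['t'])
E
```

```text
pics
{'time_s': 0.0, 'qpos': array([ 1.17338408e+00,  3.00494206e-01,  1.52157063e+00, -2.66643392e-05,
        1.32071124e+00, -6.65744623e-02]), 'joint_vel': array([ 8.04101928e-04,  3.23513180e-03,  7.28694946e-04,  4.56823986e-04,
       -1.28386815e-05,  1.88494693e-03]), 'tau': array([ 1.02352151e-03, -5.31776798e+01, -3.52749896e+01,  7.09126191e-02,
        2.40256899e-02, -7.01363865e-05]), 'ee_pos': array([0.17864025, 0.52015176, 0.40407794]), 'eef_rot': array([-3.14041014e+00, -5.29575559e-05,  2.81076145e+00]), 'force': array([ 0.3827714 , -0.10979699, -0.03128646]), 'moment': array([-0.02927318, -0.00119473,  0.02691617]), 'grip_force': 0.0, 'grip_width': 0.09407949002914985}
side [[394.63140355   0.         280.18217331]
 [  0.         394.63140355 206.79849929]
 [  0.           0.           1.        ]] [-0.01792751  0.          0.          0.          0.        ] [[-0.95210518 -0.30510466 -0.02017085]
 [-0.18194458  0.61832066 -0.76457552]
 [ 0.24574761 -0.72428634 -0.64421845]] [0.47299075 0.1845398  1.07453032]
top [[447.26497742   0.         277.32135678]
 [  0.         447.26497742 215.74596484]
 [  0.           0.           1.        ]] [-0.05653005  0.          0.          0.          0.        ] [[-0.02576379 -0.99932001  0.02637707]
 [-0.99412627  0.02283758 -0.10578945]
 [ 0.10511513 -0.02894768 -0.99403865]] [-0.016835    0.53445186  1.30622264]
```

View pics/top0.png

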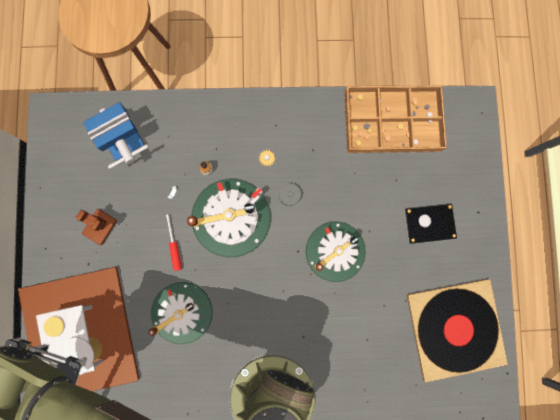

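View pics/side0.png

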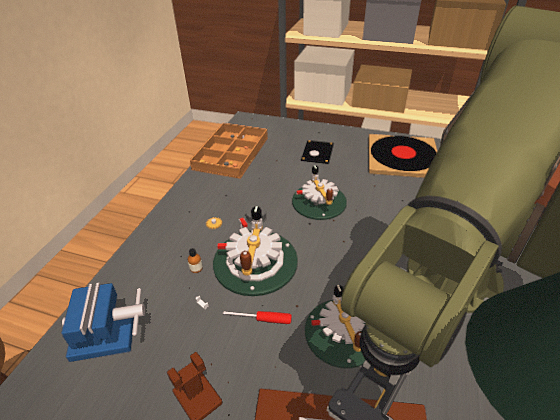

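The three look-alikes in the top view are the large winder at (230,217) with a foot about 78 px across, and two smaller ones at (338,250) and (181,313), each about 60 px. At this range 78 px is about 240 mm, so I choose the large one. I'll check it in one close crop.

```bash
cat > h.py <<'E'
import numpy as np,cv2,pickle
def ray(c,uv):
    p=cv2.undistortPoints(np.array([[uv]],float),c['camera_matrix'],np.array(c['dist']))[0,0]
    d=c['R'].T@np.array([p[0],p[1],1.]); o=-c['R'].T@c['t']; return o,d/np.linalg.norm(d)
def onz(c,uv,z):
    o,d=ray(c,uv); return o+d*(z-o[2])/d[2]
def proj(c,X):
    X=np.atleast_2d(np.array(X,float)); return cv2.projectPoints(X,cv2.Rodrigues(c['R'])[0],c['t'],c['camera_matrix'],np.array(c['dist']))[0][:,0]
def tri(c1,u1,c2,u2):
    o1,d1=ray(c1,u1);o2,d2=ray(c2,u2)
    s=np.linalg.lstsq(np.c_[d1,-d2],o2-o1,rcond=None)[0]
    a,b=o1+s[0]*d1,o2+s[1]*d2; return (a+b)/2,np.linalg.norm(a-b)
def load(n): return pickle.load(open(n,'rb'))
E
python3 - <<'E'
from h import *
t=load('top0.pkl');s=load('side0.pkl')
for c,u0 in((t,(230,217)),(t,(338,250)),(t,(181,313)),(s,(255,262))):
    hsv=cv2.cvtColor(c['pixels'],cv2.COLOR_RGB2HSV)
    m=cv2.inRange(hsv,(60,70,15),(95,255,120)); 
    b=np.zeros_like(m); cv2.circle(b,u0,50,255,-1); m&=b
    pts=np.argwhere(m)[:,::-1]
    W=np.array([onz(c,p.astype(float),.014)[:2] for p in cv2.convexHull(pts.astype(np.int32))[:,0]]).astype(np.float32)
    print(u0,cv2.fitEllipse(W))
ct=cv2.resize(t['pixels'][170:262,182:282],None,fx=5.5,fy=5.5,interpolation=cv2.INTER_CUBIC)
cs=cv2.resize(s['pixels'][200:292,208:302],None,fx=4.5,fy=4.5,interpolation=cv2.INTER_CUBIC)
cv2.imwrite('pics/ct.png',ct[:,:,::-1]);cv2.imwrite('pics/cs.png',cs[:,:,::-1])
E
```

```text
(230, 217) ((0.5474621653556824, 0.10682177543640137), (0.20102401077747345, 0.22557644546031952), 163.5338134765625)
(338, 250) ((0.43442144989967346, -0.20624767243862152), (0.14984895288944244, 0.16836029291152954), 154.28533935546875)
(181, 313) ((0.2665168344974518, 0.2621936798095703), (0.14948783814907074, 0.17297270894050598), 11.380112648010254)
(255, 262) ((0.5435354709625244, 0.0924832671880722), (0.2308235466480255, 0.3160201907157898), 21.900659561157227)
```

View pics/ct.png

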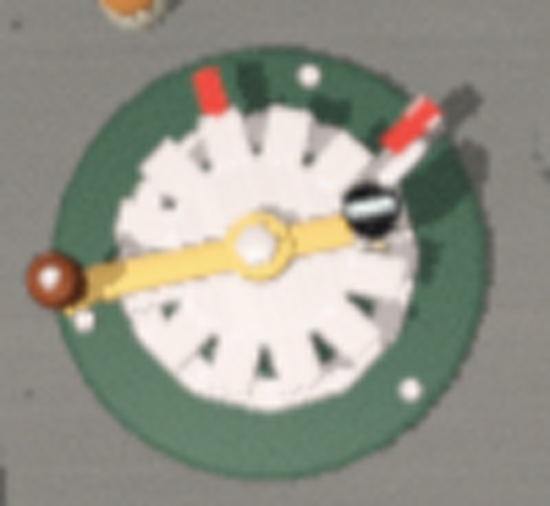

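View pics/cs.png

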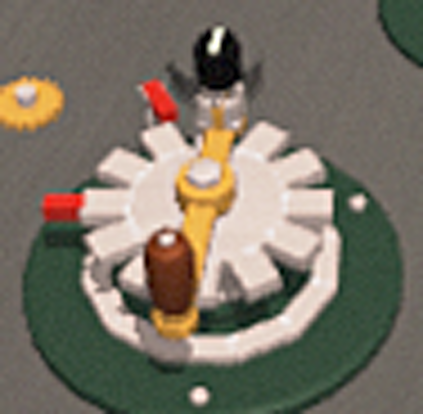

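The crop confirms it: lug at crop (212,90) and stop at (410,125), clockwise of the lug. Knob is at (370,210) with its white line along the crank, grip at (53,280), hub at (257,243). Next I'll get world positions.

Run:
```python
from h import *
t=load('top0.pkl');s=load('side0.pkl')
T=lambda x,y:((x+.5)/5.5-.5+182,(y+.5)/5.5-.5+170)
S=lambda x,y:((x+.5)/4.5-.5+208,(y+.5)/4.5-.5+200)
print('foot',onz(t,T(271.5,262),.014))
print('hub',tri(t,T(257,241),s,S(206,172)))
k=tri(t,T(370,207),s,S(216,40)); g=tri(t,T(52,276),s,S(168,238)); print('knobtop',k,'grip top',g)
k=onz(t,T(370,210),.1465);
k=onz(t,T(370,208),.1465);g=onz(t,T(53,277),.142);print('plane',k,g,np.linalg.norm((k-g)[:2]),'axis',k+(g-k)*62/162)
l=onz(t,T(212,90),.07);p=onz(t,T(410,125),.07);
for nm,a in(('lug',l),('stop',p),('knob',k),('grip',g)):
    for A in ((k+(g-k)*62/162),onz(t,T(271.5,262),.014)):
        d=(a-A)[:2];print(nm,a,np.degrees(np.arctan2(d[1],d[0])),np.linalg.norm(d))
```

```text
foot [0.53414835 0.10939434 0.014     ]
hub (array([0.53616778, 0.11051138, 0.09356223]), np.float64(0.0014317132504885538))
knobtop (array([0.5472473 , 0.05063836, 0.14592065]), np.float64(0.00141473111761665)) grip top (array([0.51663136, 0.20846171, 0.1416127 ]), np.float64(0.0006676399151423343))
plane [0.54599351 0.05041886 0.1465    ] [0.51576438 0.20779943 0.142     ] 0.16025743066728523 axis [0.53442434 0.11065093 0.14477778]
lug [0.62033386 0.13526362 0.07      ] 15.986765256544459 0.0893657142046868
lug [0.62033386 0.13526362 0.07      ] 16.70755817644171 0.08998422839658218
stop [0.59932485 0.03112455 0.07      ] -50.78253349242893 0.10264756818696942
stop [0.59932485 0.03112455 0.07      ] -50.2153124337662 0.10185350059143465
knob [0.54599351 0.05041886 0.1465    ] -79.12723839786337 0.06133309074920794
knob [0.54599351 0.05041886 0.1465    ] -78.643310081385 0.06015325356966502
grip [0.51576438 0.20779943 0.142     ] 100.87276160213656 0.09892433991807728
grip [0.51576438 0.20779943 0.142     ] 100.58197810387666 0.10010761190095031
```

apply_moves:
  increments:
    - {"tx":-0.98,"ty":-0.636}
    - {"tx":-0.98,"ty":-0.636}
    - {"tx":-0.98,"ty":-0.636}
    - {"tx":-0.98,"ty":-0.636}
    - {"tx":-0.98,"ty":-0.636}
    - {"tx":-0.98,"ty":-0.636}
    - {"tx":-0.98,"ty":-0.636}
    - {"tx":-0.98,"ty":-0.636}
    - {"tx":-0.98,"ty":-0.636}
    - {"tx":-0.98,"ty":-0.636}
    - {"tx":-0.98,"ty":-0.636}
    - {"tx":-0.98,"ty":-0.636}
  jaw: 0.2
  force: 20

```text
schema error: expected keys tx, ty, tz, ax, ay, az
```

apply_moves:
  increments:
    - {"tx":-0.98,"ty":-0.636}
    - {"tx":-0.98,"ty":-0.636}
    - {"tx":-0.98,"ty":-0.636}
    - {"tx":-0.98,"ty":-0.636}
    - {"tx":-1.0,"ty":-0.64}
    - {"az":-1}
    - {"az":-1}
    - {"az":-1}
    - {"az":-1}
    - {"az":-1}
    - {"az":-1}
    - {}

```text
schema error: expected keys tx, ty, tz, ax, ay, az
```

apply_moves:
  increments:
    - {"tx":-0.98,"ty":-0.636,"tz":0,"ax":0,"ay":0,"az":0}
    - {"tx":-0.98,"ty":-0.636,"tz":0,"ax":0,"ay":0,"az":0}
    - {"tx":-0.98,"ty":-0.636,"tz":0,"ax":0,"ay":0,"az":0}
    - {"tx":-0.98,"ty":-0.636,"tz":0,"ax":0,"ay":0,"az":0}
    - {"tx":-0.98,"ty":-0.636,"tz":0,"ax":0,"ay":0,"az":0}
    - {"tx":-0.98,"ty":-0.636,"tz":0,"ax":0,"ay":0,"az":0}
    - {"tx":-0.98,"ty":-0.636,"tz":0,"ax":0,"ay":0,"az":0}
    - {"tx":-0.98,"ty":-0.636,"tz":0,"ax":0,"ay":0,"az":0}
    - {"tx":-0.98,"ty":-0.636,"tz":0,"ax":0,"ay":0,"az":0}
    - {"tx":-0.98,"ty":-0.636,"tz":0,"ax":0,"ay":0,"az":0}
    - {"tx":-0.98,"ty":-0.636,"tz":0,"ax":0,"ay":0,"az":0}
    - {"tx":-0.98,"ty":-0.636,"tz":0,"ax":0,"ay":0,"az":0}
  jaw: 0.2
  force: 20

```text
time_s: 1.6
ee_pos: [0.4385, 0.188, 0.4045]
eef_rot: [-3.141, -0.0, 2.811]
force: [-0.1, 1.2, -0.4]
grip_width: 0.0754
grip_force: 0.0
```

apply_moves:
  increments:
    - {"tx":-0.98,"ty":-0.636,"tz":0,"ax":0,"ay":0,"az":0}
    - {"tx":-0.98,"ty":-0.636,"tz":0,"ax":0,"ay":0,"az":0}
    - {"tx":-0.98,"ty":-0.636,"tz":0,"ax":0,"ay":0,"az":0}
    - {"tx":-0.98,"ty":-0.636,"tz":0,"ax":0,"ay":0,"az":0}
    - {"tx":-1,"ty":-0.64,"tz":0,"ax":0,"ay":0,"az":0}
    - {"tx":0,"ty":0,"tz":0,"ax":0,"ay":0,"az":-1}
    - {"tx":0,"ty":0,"tz":0,"ax":0,"ay":0,"az":-1}
    - {"tx":0,"ty":0,"tz":0,"ax":0,"ay":0,"az":-1}
    - {"tx":0,"ty":0,"tz":0,"ax":0,"ay":0,"az":-1}
    - {"tx":0,"ty":0,"tz":0,"ax":0,"ay":0,"az":-1}
    - {"tx":0,"ty":0,"tz":0,"ax":0,"ay":0,"az":-1}
    - {"tx":0,"ty":0,"tz":0,"ax":0,"ay":0,"az":0}

```text
time_s: 3.1
ee_pos: [0.5465, 0.0507, 0.4044]
eef_rot: [3.141, -0.001, -2.949]
force: [0.2, 0.1, -0.6]
grip_width: 0.0755
grip_force: 0.0
```

apply_moves:
  increments:
    - {"tx":0,"ty":0,"tz":0.75,"ax":0,"ay":0,"az":0}
    - {"tx":0,"ty":0,"tz":0.73,"ax":0,"ay":0,"az":0}
    - {"tx":0,"ty":0,"tz":0,"ax":0,"ay":0,"az":0}

```text
time_s: 3.48
ee_pos: [0.5464, 0.0507, 0.3589]
eef_rot: [3.141, -0.003, -2.951]
force: [0.7, -0.2, -0.2]
grip_width: 0.0752
grip_force: 0.0
```

Run:
```python
from h import *
from station import get_obs,camera
ims=[]
for n in("side","top"):
    c=camera(n); pickle.dump(c,open(n+'1.pkl','wb'))
    u,v=proj(c,[.5465,.0505,.13])[0].astype(int); print(n,u-45,v-45)
    ims.append(cv2.resize(c['pixels'][v-45:v+45,u-45:u+45],None,fx=4.4,fy=4.4,interpolation=cv2.INTER_CUBIC))
cv2.imwrite('pics/c1.png',np.hstack(ims)[:,:,::-1])
```

```text
side 211 167
top 204 162
```

View pics/c1.png

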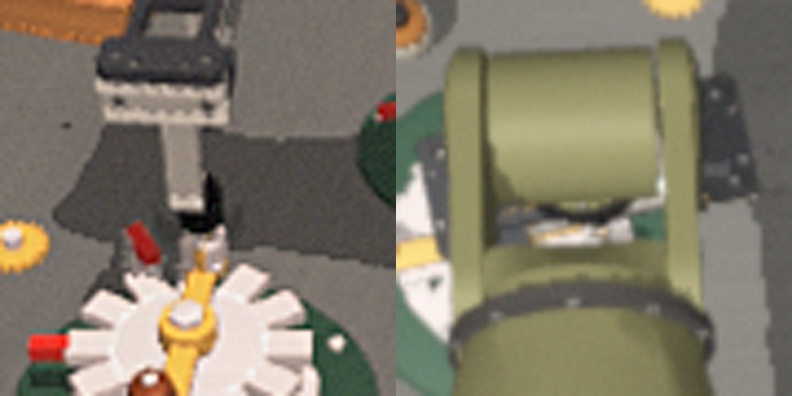

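The near fingertip shows at side crop (185,208) and the knob at about (212,200) behind it, hub at (187,315). Next I compare these with the projections.

Run:
```python
from h import *
s=load('side1.pkl')
ty=np.array([-.19,.98,0])
f=lambda X:(proj(s,X)[0]-[211,167])*4.4
P=np.array([.5464,.0507,.1599])
print('tip exp',f(P+ty*.0377),f(P+ty*.048),'knob top exp',f([.5465,.0505,.1465]),f([.546,.0505,.13]))
c=s['R'].T[:,0]*.014
for z in(.1145,.1465):print([f(np.array([.5465,.0505,z])+k*c) for k in(-1,1)])
im=s['pixels']; print(im[195//4.4.__int__()+167+0 if 0 else 210:222:2,250:268].sum(2))
```

```text
tip exp [186.95829344 205.758545  ] [184.02826726 217.08055764] knob top exp [198.57486519 182.0752864 ] [200.8869573  202.27825047]
[array([179.45765634, 220.6141939 ]), array([223.70803096, 220.61665676])]
[array([176.02746545, 182.07506771]), array([221.12418544, 182.07546297])]
[[414 400 413 397 402 419 384 156  28  21  64 139 243 226 217 222 217 222]
 [573 531 502 524 547 586 564 215  23  14  20 125 236 242 223 226 208 225]
 [387 393 364 375 404 427 442 197  20  95  36 125 217 218 188 174 210 214]
 [218 131  31  14  10  11  28  12  44  59  33  82 183 187 177 172 210 232]
 [186 166  65  20  31  53  61  38  39  31 295 448 182 178 178 187 188 214]
 [171 167 249 371 359 309 280 343 286 346 457 529 279 161 202 185 229 223]]
```

apply_moves:
  increments:
    - {"tx":0,"ty":0,"tz":0.5,"ax":0,"ay":0,"az":0}
    - {"tx":0,"ty":0,"tz":0.5,"ax":0,"ay":0,"az":0}
    - {"tx":0,"ty":0,"tz":0.56,"ax":0,"ay":0,"az":0}
    - {"tx":0,"ty":0,"tz":0,"ax":0,"ay":0,"az":0}

```text
time_s: 4.08
ee_pos: [0.5463, 0.0507, 0.3117]
eef_rot: [3.141, -0.003, -2.949]
force: [1.0, -1.0, 0.0]
grip_width: 0.0754
grip_force: 0.0
```

apply_moves:
  increments:
    - {"tx":0,"ty":0,"tz":0,"ax":0,"ay":0,"az":0}
    - {"tx":0,"ty":0,"tz":0,"ax":0,"ay":0,"az":0}
    - {"tx":0,"ty":0,"tz":0,"ax":0,"ay":0,"az":0}
    - {"tx":0,"ty":0,"tz":0,"ax":0,"ay":0,"az":0}
    - {"tx":0,"ty":0,"tz":0,"ax":0,"ay":0,"az":0}
    - {"tx":0,"ty":0,"tz":0,"ax":0,"ay":0,"az":0}
  jaw: 1
  force: 25

```text
time_s: 4.82
ee_pos: [0.5465, 0.0512, 0.3136]
eef_rot: [3.141, 0.0, -2.949]
force: [-1.0, 4.2, 1.6]
grip_width: 0.0272
grip_force: 25.0
```

apply_moves:
  increments:
    - {"tx":0,"ty":0,"tz":-0.06,"ax":0,"ay":0,"az":0}
    - {"tx":0,"ty":0,"tz":-0.06,"ax":0,"ay":0,"az":0}
    - {"tx":0,"ty":0,"tz":-0.06,"ax":0,"ay":0,"az":0}
    - {"tx":0,"ty":0,"tz":0,"ax":0,"ay":0,"az":0}
    - {"tx":0,"ty":0,"tz":0,"ax":0,"ay":0,"az":0}

```text
time_s: 5.45
ee_pos: [0.5462, 0.0511, 0.3175]
eef_rot: [3.14, -0.003, -2.949]
force: [0.5, 4.4, -12.4]
grip_width: 0.0273
grip_force: 25.0
```

```bash
python3 -c "
from station import get_obs
o=get_obs();print(o['ee_pos'],o['force'],o['moment'],o['grip_width'],o['qpos'])"
```

```text
[0.54621777 0.05112515 0.31751846] [  0.45476255   4.41729595 -12.35492502] [ 1.00174574 -0.1964539  -0.0052227 ] 0.027324424951027715 [ 2.64493962e-02  3.83988297e-01  1.62150839e+00  9.53022531e-04
  1.13878141e+00 -1.73770760e+00]
```

apply_moves:
  increments:
    - {"tx":0,"ty":0,"tz":0,"ax":0,"ay":0,"az":0.4}
    - {"tx":0,"ty":0,"tz":0,"ax":0,"ay":0,"az":0.6}
    - {"tx":0,"ty":0,"tz":0,"ax":0,"ay":0,"az":1}
    - {"tx":0,"ty":0,"tz":0,"ax":0,"ay":0,"az":1}
    - {"tx":0,"ty":0,"tz":0,"ax":0,"ay":0,"az":0}

```text
time_s: 6.08
ee_pos: [0.5462, 0.0513, 0.3175]
eef_rot: [3.141, -0.003, 3.072]
force: [0.7, 7.6, -11.8]
grip_width: 0.0274
grip_force: 25.0
```

```bash
python3 -c "
from station import get_obs
o=get_obs();print(o['ee_pos'],o['force'],o['moment'],o['grip_width'],o['qpos'])"
```

```text
[0.5461653  0.05126654 0.31750317] [  0.65518545   7.61167049 -11.80581586] [ 1.23779334 -0.04117588  0.01356397] 0.027404689727368113 [ 2.66688624e-02  3.83953705e-01  1.62159664e+00  1.30132684e-03
  1.13893703e+00 -1.47459496e+00]
```

apply_moves:
  increments:
    - {"tx":0,"ty":0.03,"tz":0,"ax":0,"ay":0,"az":1}
    - {"tx":0,"ty":0,"tz":0,"ax":0,"ay":0,"az":1}
    - {"tx":0,"ty":0,"tz":0,"ax":0,"ay":0,"az":1}
    - {"tx":0,"ty":0,"tz":0,"ax":0,"ay":0,"az":1}
    - {"tx":0,"ty":0,"tz":0,"ax":0,"ay":0,"az":1}
    - {"tx":0,"ty":0,"tz":0,"ax":0,"ay":0,"az":1}
    - {"tx":0,"ty":0,"tz":0,"ax":0,"ay":0,"az":1}
    - {"tx":0,"ty":0,"tz":0,"ax":0,"ay":0,"az":1}
    - {"tx":0,"ty":0,"tz":0,"ax":0,"ay":0,"az":1}
    - {"tx":0,"ty":0,"tz":0,"ax":0,"ay":0,"az":1}

```text
time_s: 7.32
ee_pos: [0.5463, 0.052, 0.3175]
eef_rot: [-3.14, -0.002, 2.197]
force: [1.1, 5.4, -11.5]
grip_width: 0.0273
grip_force: 25.0
```

apply_moves:
  increments:
    - {"tx":0,"ty":0,"tz":0,"ax":0,"ay":0,"az":1}
    - {"tx":0,"ty":0,"tz":0,"ax":0,"ay":0,"az":1}
    - {"tx":0,"ty":0,"tz":0,"ax":0,"ay":0,"az":1}
    - {"tx":0,"ty":0,"tz":0,"ax":0,"ay":0,"az":1}
    - {"tx":0,"ty":0,"tz":0,"ax":0,"ay":0,"az":1}
    - {"tx":0,"ty":0,"tz":0,"ax":0,"ay":0,"az":0}
    - {"tx":0,"ty":0,"tz":0,"ax":0,"ay":0,"az":0}

```text
time_s: 8.2
ee_pos: [0.5462, 0.0521, 0.3175]
eef_rot: [-3.139, -0.001, 1.764]
force: [0.3, 6.5, -12.0]
grip_width: 0.0278
grip_force: 25.0
```

```bash
python3 -c "
from station import get_obs
o=get_obs();print(o['ee_pos'],o['force'],o['moment'],o['grip_width'],o['qpos'])"
```

```text
[0.5462481  0.05205943 0.31753752] [  0.27138305   6.46606729 -11.98435032] [ 1.07434068 -0.06286845  0.02227998] 0.027750662901522102 [ 2.81297892e-02  3.84224071e-01  1.62112725e+00  1.15625339e-03
  1.13904000e+00 -1.65264988e-01]
```

apply_moves:
  increments:
    - {"tx":0,"ty":0,"tz":0.08,"ax":0,"ay":0,"az":0}
    - {"tx":0,"ty":0,"tz":0.08,"ax":0,"ay":0,"az":0}
    - {"tx":0,"ty":0,"tz":0.05,"ax":0,"ay":0,"az":0}
    - {"tx":0,"ty":0,"tz":0,"ax":0,"ay":0,"az":0}
    - {"tx":0,"ty":0,"tz":0,"ax":0,"ay":0,"az":0}

```text
time_s: 8.82
ee_pos: [0.5463, 0.0521, 0.3115]
eef_rot: [-3.139, -0.001, 1.764]
force: [0.2, 6.7, -9.0]
grip_width: 0.0277
grip_force: 25.0
```

apply_moves:
  increments:
    - {"tx":0,"ty":0,"tz":0,"ax":0,"ay":0,"az":0}
    - {"tx":0,"ty":0,"tz":0,"ax":0,"ay":0,"az":0}
    - {"tx":0,"ty":0,"tz":0,"ax":0,"ay":0,"az":0}
    - {"tx":0,"ty":0,"tz":-0.4,"ax":0,"ay":0,"az":0}
    - {"tx":0,"ty":0,"tz":-0.8,"ax":0,"ay":0,"az":0}
    - {"tx":0,"ty":0,"tz":-1,"ax":0,"ay":0,"az":0}
    - {"tx":0,"ty":0,"tz":-0.5,"ax":0,"ay":0,"az":0}
    - {"tx":0,"ty":0,"tz":0,"ax":0,"ay":0,"az":0}
  jaw: 0.3

```text
time_s: 9.82
ee_pos: [0.5465, 0.0516, 0.3944]
eef_rot: [3.14, 0.0, 1.764]
force: [0.6, 0.4, -0.7]
grip_width: 0.0659
grip_force: 0.0
```

Run:
```python
from h import *
from station import get_obs,camera
c=camera('side'); pickle.dump(c,open('side2.pkl','wb'))
cv2.imwrite('pics/c2.png',cv2.resize(c['pixels'][190:300,205:305],None,fx=5,fy=5,interpolation=cv2.INTER_CUBIC)[:,:,::-1])
hsv=cv2.cvtColor(c['pixels'],cv2.COLOR_RGB2HSV)
for n in('side0.pkl','side2.pkl'):
    c=load(n);hsv=cv2.cvtColor(c['pixels'],cv2.COLOR_RGB2HSV)
    m=(cv2.inRange(hsv,(0,90,30),(14,220,160)))[245:275,225:275]; y,x=np.nonzero(m); print(n,len(x),x.mean()+225,y.mean()+245, np.percentile(x,[2,98])+225)
    m=cv2.inRange(c['pixels'],(0,0,0),(40,40,40))[203:225,245:268]; y,x=np.nonzero(m); print(len(x),x.mean()+245,np.percentile(y,[3,97])+203)
```

```text
side0.pkl 150 245.4 260.64666666666665 [240.   250.02]
95 256.0105263157895 [208. 219.]
side2.pkl 143 244.69230769230768 260.8251748251748 [239.84 249.  ]
94 256.48936170212767 [207. 219.]
```

View pics/c2.png

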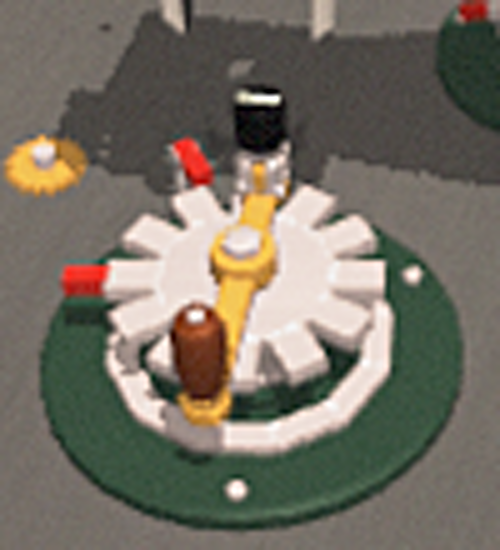

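apply_moves:
  increments:
    - {"tx":0.887,"ty":0.008,"tz":0,"ax":0,"ay":0,"az":0}
    - {"tx":0.887,"ty":0.008,"tz":0,"ax":0,"ay":0,"az":0}
    - {"tx":0.887,"ty":0.008,"tz":0,"ax":0,"ay":0,"az":0}
    - {"tx":0.887,"ty":0.008,"tz":0,"ax":0,"ay":0,"az":0}
    - {"tx":0.887,"ty":0.008,"tz":0,"ax":0,"ay":0,"az":0}
    - {"tx":0.887,"ty":0.008,"tz":0,"ax":0,"ay":0,"az":0}
    - {"tx":0,"ty":0,"tz":0.6,"ax":0,"ay":0,"az":0}
    - {"tx":0,"ty":0,"tz":0.65,"ax":0,"ay":0,"az":0}
    - {"tx":0,"ty":0,"tz":0.6,"ax":0,"ay":0,"az":0}
    - {"tx":0,"ty":0,"tz":0.6,"ax":0,"ay":0,"az":0}
    - {"tx":0,"ty":0,"tz":0.6,"ax":0,"ay":0,"az":0}
    - {"tx":0,"ty":0,"tz":0,"ax":0,"ay":0,"az":0}

```text
time_s: 11.38
ee_pos: [0.5173, 0.2085, 0.3005]
eef_rot: [-3.139, 0.0, 1.764]
force: [-1.0, 0.3, 0.0]
grip_width: 0.0657
grip_force: 0.0
```

apply_moves:
  increments:
    - {"tx":0,"ty":0,"tz":0,"ax":0,"ay":0,"az":0}
    - {"tx":0,"ty":0,"tz":0,"ax":0,"ay":0,"az":0}
    - {"tx":0,"ty":0,"tz":0,"ax":0,"ay":0,"az":0}
    - {"tx":0,"ty":0,"tz":0,"ax":0,"ay":0,"az":0}
    - {"tx":0,"ty":0,"tz":0,"ax":0,"ay":0,"az":0}
    - {"tx":0,"ty":0,"tz":0,"ax":0,"ay":0,"az":0}
  jaw: 1
  force: 15

```text
time_s: 12.12
ee_pos: [0.5175, 0.2087, 0.3023]
eef_rot: [3.141, -0.0, 1.764]
force: [2.9, 0.5, 2.5]
grip_width: 0.0283
grip_force: 15.0
```

```bash
cat > o.py <<'E'
from station import get_obs
import numpy as np
o=get_obs();p=o['ee_pos'];d=p[:2]-[.535,.1105];y=o['eef_rot'][2];f=o['force']
print(o['time_s'],p,'ang',np.degrees(np.arctan2(d[1],d[0])),'r',np.hypot(*d),'yaw',np.degrees(y),'w',o['grip_width'])
print('f tool x,y',f[0]*np.cos(y)+f[1]*np.sin(y),f[0]*np.sin(y)-f[1]*np.cos(y),f[2],'q6',o['qpos'][5],'mz',o['moment'])
E
python3 o.py
```

```text
12.125 [0.51751859 0.20868409 0.30233303] ang 100.09556452548452 r 0.09972820330128924 yaw 101.04722689501912 w 0.028262362976400168
f tool x,y -0.08001238989603937 2.9376931366751724 2.461302389757152 q6 0.12484019344318531 mz [ 0.10801925 -0.31182418  0.03189894]
```

apply_moves:
  increments:
    - {"tx":-0.0005,"ty":0.0582,"tz":0,"ax":0,"ay":0,"az":0.2}
    - {"tx":-0.0005,"ty":0.0582,"tz":0,"ax":0,"ay":0,"az":0.2}
    - {"tx":-0.0005,"ty":0.0582,"tz":0,"ax":0,"ay":0,"az":0.2}
    - {"tx":-0.0005,"ty":0.0582,"tz":0,"ax":0,"ay":0,"az":0.2}
    - {"tx":-0.0005,"ty":0.0582,"tz":0,"ax":0,"ay":0,"az":0.2}
    - {"tx":0,"ty":0,"tz":0,"ax":0,"ay":0,"az":0}

```text
time_s: 12.88
ee_pos: [0.526, 0.21, 0.3022]
eef_rot: [-3.141, 0.0, 1.675]
force: [-2.8, 0.2, 5.7]
grip_width: 0.0285
grip_force: 15.0
```

```bash
python3 o.py
```

```text
12.875 [0.52595635 0.20995169 0.30224757] ang 95.19591020911425 r 0.0998620343178587 yaw 95.99774265283624 w 0.028497122826609964
f tool x,y 0.5117434408760045 -2.7309722866569968 5.706826161088332 q6 0.2104208158965107 mz [-0.15321347  0.6312546  -0.01795586]
```

apply_moves:
  increments:
    - {"tx":0,"ty":0.035,"tz":0,"ax":0,"ay":0,"az":0.12}
    - {"tx":0,"ty":0.035,"tz":0,"ax":0,"ay":0,"az":0.12}
    - {"tx":0,"ty":0.035,"tz":0,"ax":0,"ay":0,"az":0.12}
    - {"tx":0,"ty":0.035,"tz":0,"ax":0,"ay":0,"az":0.12}
    - {"tx":0,"ty":0.035,"tz":0,"ax":0,"ay":0,"az":0.12}

```text
time_s: 13.5
ee_pos: [0.5313, 0.2103, 0.3023]
eef_rot: [-3.142, 0.0, 1.623]
force: [-0.4, -0.8, 5.9]
grip_width: 0.0286
grip_force: 15.0
```

```bash
python3 o.py
```

```text
13.5 [0.5313311  0.21034088 0.30227049] ang 92.10452675182502 r 0.0999082678274727 yaw 92.9893952608042 w 0.02856061606455768
f tool x,y -0.7321290251003088 -0.4574077591771172 5.857069318737092 q6 0.26073858976364883 mz [-0.25530471  0.29101797  0.02097239]
```

apply_moves:
  increments:
    - {"tx":0,"ty":0.035,"tz":0,"ax":0,"ay":0,"az":0.12}
    - {"tx":0,"ty":0.035,"tz":0,"ax":0,"ay":0,"az":0.12}
    - {"tx":0,"ty":0.035,"tz":0,"ax":0,"ay":0,"az":0.12}
    - {"tx":0,"ty":0.035,"tz":0,"ax":0,"ay":0,"az":0.12}
    - {"tx":0,"ty":0.035,"tz":0,"ax":0,"ay":0,"az":0.12}

```text
time_s: 14.12
ee_pos: [0.5364, 0.2105, 0.3022]
eef_rot: [-3.14, 0.0, 1.571]
force: [-7.4, -2.1, 8.8]
grip_width: 0.0283
grip_force: 15.0
```

```bash
python3 o.py
```

```text
14.125 [0.53635094 0.21050984 0.3021911 ] ang 89.22608942537666 r 0.10001896198150216 yaw 89.99664631313433 w 0.028337932313047695
f tool x,y -2.0591303690809295 -7.4197208210116425 8.755525477762895 q6 0.3104679990775236 mz [-0.35222972  1.43821031 -0.010348  ]
```

apply_moves:
  increments:
    - {"tx":0,"ty":0.035,"tz":0,"ax":0,"ay":0,"az":0.12}
    - {"tx":0,"ty":0.035,"tz":0,"ax":0,"ay":0,"az":0.12}
    - {"tx":0,"ty":0.035,"tz":0,"ax":0,"ay":0,"az":0.12}
    - {"tx":0,"ty":0.035,"tz":0,"ax":0,"ay":0,"az":0.12}
    - {"tx":0,"ty":0.035,"tz":0,"ax":0,"ay":0,"az":0.12}

```text
time_s: 14.75
ee_pos: [0.5413, 0.2105, 0.3021]
eef_rot: [-3.139, 0.001, 1.519]
force: [-10.1, -1.5, 10.5]
grip_width: 0.0285
grip_force: 15.0
```

```bash
python3 o.py
```

```text
14.75 [0.54127968 0.21045484 0.30214224] ang 86.40510504280195 r 0.10015190597049299 yaw 87.00555271155005 w 0.028512204143572244
f tool x,y -2.0248681879196777 -10.036279055384453 10.543675786397692 q6 0.359875724998801 mz [-0.4545081   1.93885446  0.06101943]
```

apply_moves:
  increments:
    - {"tx":-0.002,"ty":0.1163,"tz":-0.03,"ax":0,"ay":0,"az":0.4}
    - {"tx":-0.002,"ty":0.1163,"tz":-0.02,"ax":0,"ay":0,"az":0.4}
    - {"tx":-0.002,"ty":0.1163,"tz":0,"ax":0,"ay":0,"az":0.4}
    - {"tx":-0.002,"ty":0.1163,"tz":0,"ax":0,"ay":0,"az":0.4}
    - {"tx":-0.002,"ty":0.1163,"tz":0,"ax":0,"ay":0,"az":0.4}
    - {"tx":-0.002,"ty":0.1163,"tz":0,"ax":0,"ay":0,"az":0.4}
    - {"tx":-0.002,"ty":0.1163,"tz":0,"ax":0,"ay":0,"az":0.4}
    - {"tx":-0.002,"ty":0.1163,"tz":0,"ax":0,"ay":0,"az":0.4}
    - {"tx":-0.002,"ty":0.1163,"tz":0,"ax":0,"ay":0,"az":0.4}
    - {"tx":-0.002,"ty":0.1163,"tz":0,"ax":0,"ay":0,"az":0.4}

```text
time_s: 16.0
ee_pos: [0.5749, 0.2028, 0.3024]
eef_rot: [-3.137, 0.003, 1.169]
force: [-11.3, -0.5, 1.6]
grip_width: 0.0286
grip_force: 15.0
```

```bash
python3 o.py
python3 - <<'E'
from h import *
from station import camera
c=camera('side'); pickle.dump(c,open('side3.pkl','wb'))
cv2.imwrite('pics/c3.png',cv2.resize(c['pixels'][180:300,195:315],None,fx=4.5,fy=4.5,interpolation=cv2.INTER_CUBIC)[:,:,::-1])
E
```

```text
16.0 [0.57486601 0.20280209 0.30236581] ang 66.64010182534642 r 0.10054339798163428 yaw 66.96963742969614 w 0.02864369231701
f tool x,y -4.86386650440002 -10.226430011804542 1.630119315513728 q6 0.6806647597652619 mz [-0.05620115  2.13575841  0.01378484]
```

View pics/c3.png

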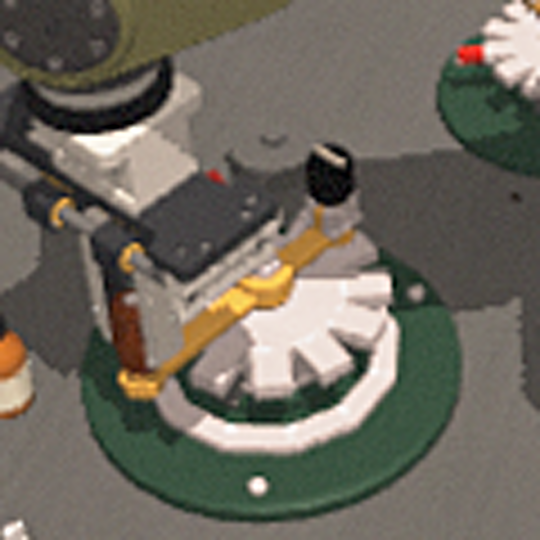

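The knob, at crop (330,175), sits low on its collar, and the wheel turns with the crank at about 10 N, so the pin is home. I'll keep winding.

apply_moves:
  increments:
    - {"tx":-0.012,"ty":0.1163,"tz":0,"ax":0,"ay":0,"az":0.4}
    - {"tx":-0.012,"ty":0.1163,"tz":0,"ax":0,"ay":0,"az":0.4}
    - {"tx":-0.012,"ty":0.1163,"tz":0,"ax":0,"ay":0,"az":0.4}
    - {"tx":-0.002,"ty":0.1163,"tz":0,"ax":0,"ay":0,"az":0.4}
    - {"tx":-0.002,"ty":0.1163,"tz":0,"ax":0,"ay":0,"az":0.4}
    - {"tx":-0.002,"ty":0.1163,"tz":0,"ax":0,"ay":0,"az":0.4}
    - {"tx":-0.002,"ty":0.1163,"tz":0,"ax":0,"ay":0,"az":0.4}
    - {"tx":-0.002,"ty":0.1163,"tz":0,"ax":0,"ay":0,"az":0.4}
    - {"tx":-0.002,"ty":0.1163,"tz":0,"ax":0,"ay":0,"az":0.4}
    - {"tx":-0.002,"ty":0.1163,"tz":0,"ax":0,"ay":0,"az":0.4}
    - {"tx":-0.002,"ty":0.1163,"tz":0,"ax":0,"ay":0,"az":0.4}
    - {"tx":0,"ty":0,"tz":0,"ax":0,"ay":0,"az":0}

```text
time_s: 17.55
ee_pos: [0.6063, 0.181, 0.3024]
eef_rot: [-3.138, 0.003, 0.786]
force: [-7.4, 2.5, 0.7]
grip_width: 0.0281
grip_force: 15.0
```

```bash
python3 o.py
```

```text
17.55 [0.60626681 0.18096413 0.3024085 ] ang 44.67551331607614 r 0.10022052104950144 yaw 45.00689762253654 w 0.02807743398568511
f tool x,y -3.4630861687781858 -7.061322972534588 0.674948571972768 q6 1.0168749597327507 mz [ 0.40897957  1.562955   -0.0155152 ]
```

apply_moves:
  increments:
    - {"tx":-0.01,"ty":0.0582,"tz":0,"ax":0,"ay":0,"az":0.2}
    - {"tx":-0.005,"ty":0.0582,"tz":0,"ax":0,"ay":0,"az":0.2}
    - {"tx":-0.0005,"ty":0.0582,"tz":0,"ax":0,"ay":0,"az":0.2}
    - {"tx":-0.0005,"ty":0.0582,"tz":0,"ax":0,"ay":0,"az":0.2}
    - {"tx":-0.0005,"ty":0.0582,"tz":0,"ax":0,"ay":0,"az":0.2}
    - {"tx":-0.0005,"ty":0.0582,"tz":0,"ax":0,"ay":0,"az":0.2}

```text
time_s: 18.3
ee_pos: [0.6129, 0.1733, 0.3024]
eef_rot: [-3.138, 0.003, 0.681]
force: [-8.7, 5.5, -0.4]
grip_width: 0.0284
grip_force: 15.0
```

```bash
python3 o.py
```

```text
18.3 [0.61286573 0.17329648 0.30240457] ang 38.88517860247811 r 0.10003234606786397 yaw 39.02457368769182 w 0.028421520957047204
f tool x,y -3.263771791698626 -9.713682242712862 -0.40545750345208365 q6 1.1068721632353817 mz [1.02900644 1.71911758 0.02842516]
```

apply_moves:
  increments:
    - {"tx":0,"ty":0.029,"tz":0,"ax":0,"ay":0,"az":0.1}
    - {"tx":0,"ty":0.029,"tz":0,"ax":0,"ay":0,"az":0.1}
    - {"tx":0,"ty":0.029,"tz":0,"ax":0,"ay":0,"az":0.1}
    - {"tx":0,"ty":0.029,"tz":0,"ax":0,"ay":0,"az":0.1}

```text
time_s: 18.8
ee_pos: [0.615, 0.1706, 0.3024]
eef_rot: [-3.138, 0.003, 0.646]
force: [-8.6, 6.0, 1.2]
grip_width: 0.0283
grip_force: 15.0
```

```bash
python3 o.py
```

```text
18.8 [0.61498201 0.1705837  0.30243353] ang 36.914430449027456 r 0.10003586197256542 yaw 37.040153747419275 w 0.02832804284692504
f tool x,y -3.2691256920041014 -10.023634842298197 1.2305827604182995 q6 1.1366307276006298 mz [ 1.05235568  1.77558551 -0.0060839 ]
```

apply_moves:
  increments:
    - {"tx":0,"ty":0.015,"tz":0,"ax":0,"ay":0,"az":0.05}
    - {"tx":0,"ty":0.015,"tz":0,"ax":0,"ay":0,"az":0.05}
    - {"tx":0,"ty":0.015,"tz":0,"ax":0,"ay":0,"az":0.05}
    - {"tx":0,"ty":0.015,"tz":0,"ax":0,"ay":0,"az":0.05}

```text
time_s: 19.3
ee_pos: [0.616, 0.1691, 0.3024]
eef_rot: [-3.138, 0.003, 0.629]
force: [-9.4, 6.5, 0.3]
grip_width: 0.0287
grip_force: 15.0
```

```bash
python3 o.py
```

```text
19.3 [0.61604065 0.16912855 0.30238095] ang 35.883714445036034 r 0.10002446157892035 yaw 36.04976648895179 w 0.028700769367943798
f tool x,y -3.8164904785615144 -10.808044762321561 0.3405486206116812 q6 1.1513542224488045 mz [1.04462066 1.70825633 0.02445377]
```

apply_moves:
  increments:
    - {"tx":0,"ty":0.015,"tz":0,"ax":0,"ay":0,"az":0.05}
    - {"tx":0,"ty":0.015,"tz":0,"ax":0,"ay":0,"az":0.05}
    - {"tx":0,"ty":0.015,"tz":0,"ax":0,"ay":0,"az":0.05}
    - {"tx":0,"ty":0.015,"tz":0,"ax":0,"ay":0,"az":0.05}

```text
time_s: 19.8
ee_pos: [0.6171, 0.1677, 0.3024]
eef_rot: [-3.138, 0.004, 0.612]
force: [-9.0, 5.9, 0.9]
grip_width: 0.0282
grip_force: 15.0
```

```bash
python3 o.py
```

```text
19.8 [0.61709069 0.16767837 0.30240411] ang 34.85824941980721 r 0.10004122711272302 yaw 35.05076860123036 w 0.02821721235629187
f tool x,y -3.978229058289157 -9.964607238622797 0.9187048035763262 q6 1.1662185898257722 mz [ 1.02226503  1.80566263 -0.00306507]
```

apply_moves:
  increments:
    - {"tx":0,"ty":0.015,"tz":0,"ax":0,"ay":0,"az":0.05}
    - {"tx":0,"ty":0.015,"tz":0,"ax":0,"ay":0,"az":0.05}
    - {"tx":0,"ty":0.015,"tz":0,"ax":0,"ay":0,"az":0.05}
    - {"tx":0,"ty":0.015,"tz":0,"ax":0,"ay":0,"az":0.05}

```text
time_s: 20.3
ee_pos: [0.6181, 0.1662, 0.3024]
eef_rot: [-3.138, 0.004, 0.594]
force: [-9.8, 6.3, 0.6]
grip_width: 0.0288
grip_force: 15.0
```

```bash
python3 o.py
```

```text
20.3 [0.61810797 0.16619439 0.30239309] ang 33.82781736486004 r 0.10004399237539281 yaw 34.04816326857587 w 0.028808740468959353
f tool x,y -4.596895847849163 -10.683663183909616 0.6318294500392624 q6 1.1811299017181296 mz [1.07537839 1.80214364 0.06472882]
```

apply_moves:
  increments:
    - {"tx":0,"ty":0.015,"tz":0,"ax":0,"ay":0,"az":0.05}
    - {"tx":0,"ty":0.015,"tz":0,"ax":0,"ay":0,"az":0.05}
    - {"tx":0,"ty":0.015,"tz":0,"ax":0,"ay":0,"az":0.05}
    - {"tx":0,"ty":0.015,"tz":0,"ax":0,"ay":0,"az":0.05}

```text
time_s: 20.8
ee_pos: [0.6191, 0.1647, 0.3024]
eef_rot: [-3.138, 0.004, 0.577]
force: [-9.9, 5.9, 2.0]
grip_width: 0.0286
grip_force: 15.0
```

```bash
python3 o.py
```

```text
20.8 [0.61909675 0.16469629 0.30243485] ang 32.79982162597505 r 0.10004749637019623 yaw 33.0479814650498 w 0.028598729259940503
f tool x,y -5.122624074812815 -10.32731348560938 1.9861051122203586 q6 1.195974039395999 mz [ 0.99795048  1.93122996 -0.01982222]
```

apply_moves:
  increments:
    - {"tx":-0.005,"ty":0.015,"tz":0,"ax":0,"ay":0,"az":0.05}
    - {"tx":-0.005,"ty":0.015,"tz":0,"ax":0,"ay":0,"az":0.05}
    - {"tx":0,"ty":0.015,"tz":0,"ax":0,"ay":0,"az":0.05}
    - {"tx":0,"ty":0.015,"tz":0,"ax":0,"ay":0,"az":0.05}

```text
time_s: 21.3
ee_pos: [0.6199, 0.1631, 0.3024]
eef_rot: [-3.138, 0.003, 0.559]
force: [-7.9, 7.0, -0.1]
grip_width: 0.0282
grip_force: 15.0
```

```bash
python3 o.py
```

```text
21.3 [0.61988096 0.16309358 0.3024265 ] ang 31.783007041286204 r 0.09985419880601452 yaw 32.0477838540642 w 0.02821249033520796
f tool x,y -3.0186749170617273 -10.135642576655325 -0.12975037992523808 q6 1.210640612242261 mz [ 1.22165313  1.65923922 -0.02070774]
```

apply_moves:
  increments:
    - {"tx":0,"ty":0.015,"tz":0,"ax":0,"ay":0,"az":0.05}
    - {"tx":0,"ty":0.015,"tz":0,"ax":0,"ay":0,"az":0.05}
    - {"tx":0,"ty":0.015,"tz":0,"ax":0,"ay":0,"az":0.05}
    - {"tx":0,"ty":0.015,"tz":0,"ax":0,"ay":0,"az":0.05}

```text
time_s: 21.8
ee_pos: [0.6208, 0.1616, 0.3024]
eef_rot: [-3.138, 0.003, 0.542]
force: [-8.0, 6.9, -0.2]
grip_width: 0.0285
grip_force: 15.0
```

```bash
python3 o.py
```

```text
21.8 [0.62082339 0.16158662 0.30242509] ang 30.763347582920318 r 0.09987740905425274 yaw 31.050707155354715 w 0.028508667631033192
f tool x,y -3.2684072129285755 -9.999932512389343 -0.21193194636479995 q6 1.225464618279967 mz [1.19793156 1.66723435 0.01666638]
```

apply_moves:
  increments:
    - {"tx":0,"ty":0.015,"tz":0,"ax":0,"ay":0,"az":0.05}
    - {"tx":0,"ty":0.015,"tz":0,"ax":0,"ay":0,"az":0.05}
    - {"tx":0,"ty":0.015,"tz":0,"ax":0,"ay":0,"az":0.05}
    - {"tx":0,"ty":0.015,"tz":0,"ax":0,"ay":0,"az":0.05}

```text
time_s: 22.3
ee_pos: [0.6217, 0.16, 0.3024]
eef_rot: [-3.138, 0.003, 0.524]
force: [-9.4, 5.5, 0.6]
grip_width: 0.0286
grip_force: 15.0
```

```bash
python3 o.py
```

```text
22.3 [0.62173469 0.16001051 0.30241194] ang 29.718892301364914 r 0.09987090003539799 yaw 30.050446781994975 w 0.028576679706718046
f tool x,y -5.396024800886118 -9.495177121284758 0.6311138611089318 q6 1.2402450292171456 mz [1.15811104 1.70950636 0.00413421]
```

Run:
```python
from h import *
from station import camera
A=np.array([.535,.1105])
for n in('top','side'):
    for c in (load(n+'0.pkl'),camera(n)):
        hsv=cv2.cvtColor(c['pixels'],cv2.COLOR_RGB2HSV)
        m=cv2.inRange(hsv,(0,150,90),(6,255,255))|cv2.inRange(hsv,(174,150,90),(180,255,255))
        k,l,st,ce=cv2.connectedComponentsWithStats(m)
        for i in range(1,k):
            if st[i,4]>5:
                w=onz(c,ce[i],.068)[:2]-A
                if .07<np.hypot(*w)<.14: print(n,st[i,4],ce[i],np.degrees(np.arctan2(w[1],w[0])),np.hypot(*w))
        print('-')
```

```text
top 29 [219.86206897 186.03448276] 16.77270166336278 0.0892662913786724
top 36 [255.58333333 193.        ] -51.10691690499112 0.09982093701640887
-
top 69 [252.91304348 192.8115942 ] -47.810594525519726 0.09440155996330131
-
side 42 [243.0952381  222.07142857] -50.41923005828966 0.09939986642468682
side 45 [221.26666667 245.4       ] 18.743985762407622 0.09021135667794627
-
side 67 [241.98507463 223.40298507] -47.566992343429874 0.0952851305816931
-
```

apply_moves:
  increments:
    - {"tx":-0.003,"ty":0.015,"tz":0,"ax":0,"ay":0,"az":0.05}
    - {"tx":-0.003,"ty":0.015,"tz":0,"ax":0,"ay":0,"az":0.05}
    - {"tx":0,"ty":0.015,"tz":0,"ax":0,"ay":0,"az":0.05}
    - {"tx":0,"ty":0.015,"tz":0,"ax":0,"ay":0,"az":0.05}

```text
time_s: 22.9
ee_pos: [0.6225, 0.1584, 0.3024]
eef_rot: [-3.138, 0.003, 0.507]
force: [-7.9, 7.3, -0.4]
grip_width: 0.0283
grip_force: 15.0
```

```bash
python3 o.py
```

```text
22.9 [0.62250446 0.15843342 0.30243055] ang 28.713157812437203 r 0.0997729615067471 yaw 29.053214818785356 w 0.028332511056707085
f tool x,y -3.3543098445552877 -10.229764206081043 -0.385200959787668 q6 1.2549482874092959 mz [1.32268133 1.58844792 0.03219821]
```

apply_moves:
  increments:
    - {"tx":0,"ty":0.015,"tz":0,"ax":0,"ay":0,"az":0.05}
    - {"tx":0,"ty":0.015,"tz":0,"ax":0,"ay":0,"az":0.05}
    - {"tx":0,"ty":0.015,"tz":0,"ax":0,"ay":0,"az":0.05}
    - {"tx":0,"ty":0.015,"tz":0,"ax":0,"ay":0,"az":0.05}

```text
time_s: 23.4
ee_pos: [0.6231, 0.1575, 0.3024]
eef_rot: [-3.137, 0.004, 0.49]
force: [-11.9, 13.4, 1.5]
grip_width: 0.0288
grip_force: 15.0
```

```bash
python3 o.py
```

```text
23.4 [0.62309031 0.1574605  0.30239995] ang 28.061853104696148 r 0.09982580909071122 yaw 28.07550417212137 w 0.028764094275426064
f tool x,y -4.213928962271177 -17.4664562859493 1.487457925446346 q6 1.2697133645912613 mz [2.33806045 2.16607933 0.04406271]
```

apply_moves:
  increments:
    - {"tx":0,"ty":0.011,"tz":0,"ax":0,"ay":0,"az":0}
    - {"tx":0,"ty":0.011,"tz":0,"ax":0,"ay":0,"az":0}
    - {"tx":0,"ty":0,"tz":0,"ax":0,"ay":0,"az":0}
    - {"tx":0,"ty":0,"tz":0,"ax":0,"ay":0,"az":0}

```text
time_s: 23.9
ee_pos: [0.6233, 0.1572, 0.3024]
eef_rot: [-3.137, 0.004, 0.49]
force: [-13.3, 14.8, 1.5]
grip_width: 0.0285
grip_force: 15.0
```

```bash
python3 o.py
```

```text
23.9 [0.62328554 0.15716684 0.30238231] ang 27.86047410565416 r 0.0998605508885747 yaw 28.097552169774165 w 0.02851085823572058
f tool x,y -4.749236836198618 -19.33227479047197 1.5430853664875064 q6 1.2686156231408725 mz [2.51816783 2.35361829 0.0211891 ]
```

apply_moves:
  increments:
    - {"tx":0,"ty":0.012,"tz":0,"ax":0,"ay":0,"az":0}
    - {"tx":0,"ty":0.012,"tz":0,"ax":0,"ay":0,"az":0}
    - {"tx":0,"ty":0,"tz":0,"ax":0,"ay":0,"az":0}
    - {"tx":0,"ty":0,"tz":0,"ax":0,"ay":0,"az":0}

```text
time_s: 24.4
ee_pos: [0.6235, 0.1568, 0.3024]
eef_rot: [-3.136, 0.004, 0.491]
force: [-13.6, 16.4, 2.0]
grip_width: 0.0285
grip_force: 15.0
```

```bash
python3 o.py
```

```text
24.4 [0.62351132 0.15682896 0.30238579] ang 27.628645231997464 r 0.09990308872899872 yaw 28.10953501490114 w 0.028508979153529783
f tool x,y -4.276542551534108 -20.826866325929327 1.9510027024297911 q6 1.2675509299345848 mz [ 2.90201182  2.5864655  -0.02411239]
```

apply_moves:
  increments:
    - {"tx":0,"ty":0.015,"tz":0,"ax":0,"ay":0,"az":0}
    - {"tx":0,"ty":0.015,"tz":0,"ax":0,"ay":0,"az":0}
    - {"tx":0,"ty":0,"tz":0,"ax":0,"ay":0,"az":0}
    - {"tx":0,"ty":0,"tz":0,"ax":0,"ay":0,"az":0}

```text
time_s: 24.9
ee_pos: [0.6238, 0.1564, 0.3024]
eef_rot: [-3.135, 0.004, 0.491]
force: [-14.6, 19.7, 1.9]
grip_width: 0.0283
grip_force: 15.0
```

```bash
python3 o.py
```

```text
24.9 [0.62381013 0.15637947 0.3023904 ] ang 27.32095737307839 r 0.09996081882034895 yaw 28.126473915912822 w 0.02834332862831342
f tool x,y -3.585336514070324 -24.27944787732006 1.9410071784828675 q6 1.266169421813982 mz [3.38540119 2.81838857 0.05607939]
```

apply_moves:
  increments:
    - {"tx":0,"ty":-0.03,"tz":0,"ax":0,"ay":0,"az":0}
    - {"tx":0,"ty":-0.03,"tz":0,"ax":0,"ay":0,"az":0}
    - {"tx":0,"ty":0,"tz":0,"ax":0,"ay":0,"az":0}

```text
time_s: 25.28
ee_pos: [0.6232, 0.1573, 0.3024]
eef_rot: [-3.137, 0.004, 0.49]
force: [-11.7, 13.0, 2.0]
grip_width: 0.0285
grip_force: 15.0
```

apply_moves:
  increments:
    - {"tx":0,"ty":0,"tz":0,"ax":0,"ay":0,"az":0}
    - {"tx":0,"ty":0,"tz":0,"ax":0,"ay":0,"az":0}
    - {"tx":0,"ty":0,"tz":0,"ax":0,"ay":0,"az":0}
    - {"tx":0,"ty":0,"tz":0,"ax":0,"ay":0,"az":0}
    - {"tx":0,"ty":0,"tz":-0.4,"ax":0,"ay":0,"az":0}
    - {"tx":0,"ty":0,"tz":-0.8,"ax":0,"ay":0,"az":0}
    - {"tx":0,"ty":0,"tz":-1,"ax":0,"ay":0,"az":0}
    - {"tx":0,"ty":0,"tz":-1,"ax":0,"ay":0,"az":0}
    - {"tx":0,"ty":0,"tz":-0.5,"ax":0,"ay":0,"az":0}
    - {"tx":0,"ty":0,"tz":0,"ax":0,"ay":0,"az":0}
  jaw: 0.3

```text
time_s: 26.52
ee_pos: [0.6242, 0.1554, 0.4154]
eef_rot: [3.141, -0.002, 0.489]
force: [0.3, 0.5, -0.2]
grip_width: 0.0659
grip_force: 0.0
```

```bash
python3 o.py
python3 - <<'E'
from h import *
from station import camera
c=camera('side')
cv2.imwrite('pics/c4.png',cv2.resize(c['pixels'][180:300,195:315],None,fx=4.8,fy=4.8,interpolation=cv2.INTER_CUBIC)[:,:,::-1])
E
```

```text
26.525 [0.62423528 0.15539355 0.4154241 ] ang 26.706599066248543 r 0.09989177476873708 yaw 28.040066036407268 w 0.06592176843444503
f tool x,y 0.4793361673497659 -0.2666277664210054 -0.2486469981295033 q6 1.268454419836221 mz [-0.06364204  0.14748232  0.06421145]
```

View pics/c4.png

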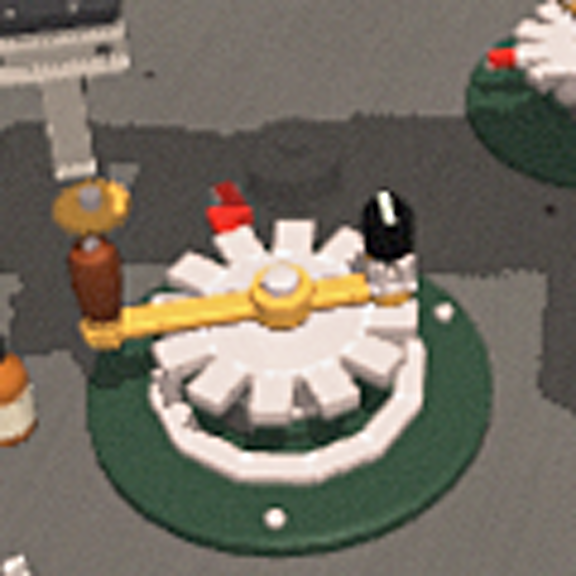

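The lug at (232,215) lies against the stop finger at (225,192). The knob at (388,225) sits low on its collar, the hand is clear, and nothing else has moved. Handing in.

```bash
python3 -c "
from station import hand_in
print(hand_in())"
```

```text
the job is handed in; nothing more can be done
None
```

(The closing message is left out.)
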